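# Index the banding wheel to the zero line

### The job

A small bowl stands on an indexing banding wheel. With a fingertip, gently push the upright steel peg round until the black index line on the wheel lines up with the collar's zero line, the long one that has a little stud at its outer end, and then draw the finger clear. Do not pinch the peg, do not touch the bowl, which rides round on the wheel, and leave the things round the wheel alone.

Things in the scene. Friction and masses are not known exactly. Their poses are not given: they have to be found in the camera images.
- wheel (a joint): the wheel head, a flat light wooden disc 150 mm in diameter, its flat top 48 mm above the worktop, that turns about an upright axis; the value is its angle in rad, growing anticlockwise seen from above. It turns endlessly for this work, either way round, has a light drag (about 2 N of push at the peg) and no spring: it stays where it is left. The value alone does not tell where the collar's zero line is
- wheel_axis (a point): point on the turning axis at the height of the wheel's top (z = 0.048); the stand with collar and wheel is fixed to the worktop. It does not turn
- index_mark (a point): point at the outer end of the wheel's index line: 78 mm from the axis, 3 mm outside the wheel's rim, 37 mm above the worktop; turns with the wheel. The index line is a single black line 6 mm wide and 30 mm long on the wheel's top, running outward to the rim and down its edge
- zero_mark (a point): point at the inner end of the zero line, also 78 mm from the axis and 37 mm above the worktop, so it coincides with index_mark when the lines meet. The fixed collar is an aluminium disc 210 mm in diameter under the wheel, its top 36 mm above the worktop, with black lines every 15 degrees: 23 short ones (10 mm) and one long one (23 mm long, 6 mm wide), the zero line, with a steel stud 9 mm in diameter and 6 mm high at its outer end
- peg_top (a point): top centre of the upright push peg, a round steel peg 16 mm in diameter (12 mm at its foot) that stands up from a 22 mm steel washer on the wheel; its top is 75 mm above the worktop (27 mm above the wheel) and its axis 60 mm from the wheel's axis, exactly opposite the index line; turns with the wheel
- bowl: small black bowl, 69 mm across the rim, 38 mm high, standing loose in the middle of the wheel; origin at the centre of its underside
- glaze_jar: bystander: cream glaze jar with a white lid, 56 mm in diameter, 68 mm high, loose, beside the wheel on the robot's right; origin at the centre of its underside
- rib: bystander: flat light wooden rib 54 x 109 x 9 mm (long along its y), loose, on the robot's right beyond the glaze jar; origin at the centre of its underside
- loop_tool: bystander: loop tool with a wooden handle, 26 x 171 x 14 mm (long along its y), loose, beside the wheel on the robot's left; origin at the centre of its underside
Mind the look-alikes: they are no part of the job. Of the things shaped like the bowl, the black one is meant. What is shaped like the part that bears wheel but blue is not meant.

How it is judged:
By the outcome, as a careful person would: the job done as asked, in the order asked, and still so for the second after the job is handed in, with the robot touching nothing.
It also fails if it takes over 58 s, if anything falls off the work surface, if the arm or the gripper's body presses on something with over 40 N, if the wrist force passes 120 N, or if a joint passes its speed limit or range.

### The arm

A 6-joint arm with a two-finger parallel gripper is mounted at the origin on a cart in front of the work surface, level with it; the furniture and walls round the work are solid. World frame = base frame: x ahead of the robot, y to its left, z up, the work surface at z = 0. Lengths are in mm, angles in rad, forces in N, time in s.
With the tool pointing down it reaches from about 250 to 775 mm from the base axis. Payload 8.9 kg.
Tool frame: the origin (TCP) lies at the very end of the fingers, on their centre line; the grasp point (between the pads) lies 19 mm behind it; z points along the fingers, y is the direction in which the jaws open and shut (so a half turn about z gives the same grasp; the last joint's range is limited). The gripper opens to 85 mm and grips with 20 to 120 N. Pads are 22 mm wide; open, the fingers measure 114 mm over their backs; the gripper's body (76 mm by 85 mm) begins 54 mm behind the grasp point. The pads swing forward as they close: fully open they stand 13 mm farther back than shut.
Start: joints at [-1.477, 0.291, -0.153, 1.127, 0, 1.431], TCP at [121.121, -510.836, 231.305] pointing down, gripper open.
Joint ranges: [-2.52, 2.52], [-0.91, 1.74], [-1.3, 1.37], [-1.96, 2.02], [-1.52, 1.47], [-3.14, 3.14]. Speed limits (rad/s): [2.22, 2.22, 2.79, 3.14, 3.14, 3.14].

### API

Orientations are given as a rotation vector (axis times angle).
In Python, from bench import bot, eyes, job gives the robot as it stands. The module is installed in compiled form; this text tells all that it offers.
- The arm moves only by the tool apply_moves, never from a script. Its argument "targets" is a list of rows, each a list of 3 entries, a list of its own where there are three numbers: the shift along the world's x, y, z in mm, then the turn, a rotation vector about the world's x, y, z in degrees, then the opening in per cent of the stroke, from 0 (shut) to 100 (fully open). A call has 1 to 8 rows; each row is the pose to reach, as a shift and turn from the pose commanded when the call began; what a row does not reach only later rows make up. A row lasts 1/10 s, in which the tool goes at most 50 mm and 8.59 degrees, less where a joint would pass 70% of its speed; a pose out of reach is approached as far as the arm can. A call with a gripper value outside its range is refused whole. The fingers move at their own pace and stop on an object; "squeeze" is the grip in N (left out, the last holds). Time passes only in rows, so rows that repeat a pose let the fingers close. It gives the time, the measured TCP pose, the force and the opening at its end, in the units of the state.
- bot.get_state(): the state, without advancing time (a new reading comes with each control period).
- eyes.camera(name): name is "scene" or "top"; returns the picture (400x640x3 uint8, red, green, blue); there is no depth.
- eyes.camera_params(name): a dict with "fx", "fy", "cx", "cy" (pixels), "R" (3x3) and "t" (3): a world point X has camera coordinates R X + t. Camera axes: x right, y down, z forward; pixel columns grow to the right and rows downward; lengths in mm; the calibration is good to about 2 mm. A picture is of the moment at which its call begins. camera_params takes no time and is no camera call.
- job.hand_in(): hands the job in, once; it reports no verdict.
The state is a dict: "time_s": time; "joint_positions": joint angles; "qd": joint speeds; "tau": joint torques, N m; "tcp_pos": TCP position; "tool_rot": TCP orientation; "contact_force": force on the tool from outside, world axes, zero at the start; "ft_torque": the same for the moment, N m; "gripper_width": finger opening in mm.
Only numpy, scipy, OpenCV 4.12 (cv2) and the standard library are available. Lean on these libraries where they do the work, as an engineer would, in place of code of your own. Each camera call takes 0.05 s, during which the arm holds its last target.

## Working session

There is one attempt and no reset: what is moved stays moved. The work goes in short steps, Python scripts to look and compute and a tool call to move; the robot and the scene stay as the last step left them, time stands still between calls to the robot, and variables do not carry over. Pictures are saved under pics/ and viewed, and the job is handed in when it is done.

Besides the shell and the picture viewer there is one more tool, called after ">>>" in YAML: its name, and indented under it one key for each argument. apply_moves: Moves the arm, as the interface text tells. Its arguments: {"type":"object","properties":{"targets":{"type":"array","items":{"type":"array"}},"squeeze":{"type":"number"}},"required":["targets"]}

```bash
mkdir -p pics
python3 - <<'E'
from bench import bot,eyes,job
import cv2,numpy as np
print(bot.get_state())
for n in("scene","top"):
    p=eyes.camera_params(n);print(n,p)
    cv2.imwrite(f"pics/{n}0.png",eyes.camera(n)[:,:,::-1])
E
```

```text
{'time_s': 0.0, 'joint_positions': array([-1.47732916e+00,  2.91280684e-01, -1.54123767e-01,  1.12668911e+00,
        1.34571282e-05,  1.43147120e+00]), 'qd': array([ 1.03308761e-04, -9.36391740e-05,  4.70441895e-04,  8.01520295e-04,
        2.04223799e-03, -5.39035699e-04]), 'tau': array([ 3.48697737e-03, -5.37149155e+01,  3.31368184e+01,  1.59963383e-02,
       -1.02377874e-04,  5.51866989e-06]), 'tcp_pos': array([ 121.06950951, -510.405202  ,  230.73304532]), 'tool_rot': array([-3.11904761e+00, -3.64693564e-01, -6.78229194e-05]), 'contact_force': array([ 0.70691111, -0.17339525,  0.37618713]), 'ft_torque': array([-0.04702009,  0.04360501,  0.02880101]), 'gripper_width': 85.5732408292226}
scene {'fx': 362.6159805210139, 'fy': 362.6159805210139, 'cx': 313.3720408226744, 'cy': 195.40595082834636, 'R': array([[-0.61433536, -0.78899203, -0.00914525],
       [-0.50935893,  0.4054023 , -0.75908001],
       [ 0.60261558, -0.46167148, -0.65093311]]), 't': array([333.13297844, 347.52201899, 764.36401   ])}
top {'fx': 417.5907350178482, 'fy': 417.5907350178482, 'cx': 323.5279914467016, 'cy': 201.90186652262344, 'R': array([[-0.00981858, -0.99976597,  0.0192771 ],
       [-0.98478851,  0.00632339, -0.17364215],
       [ 0.17347961, -0.02068878, -0.98462013]]), 't': array([ -39.22029164,  541.81028863, 1184.43864139])}
```

View pics/scene0.png

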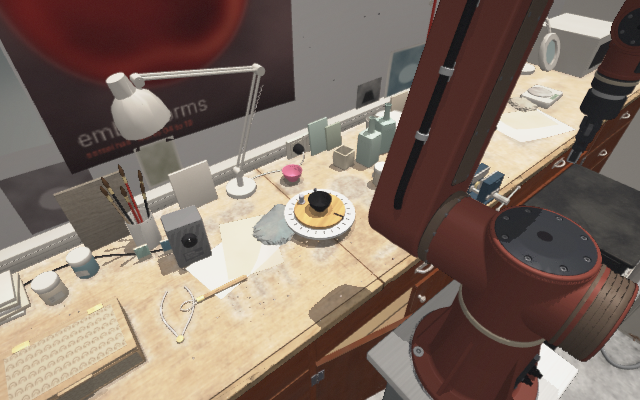

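View pics/top0.png

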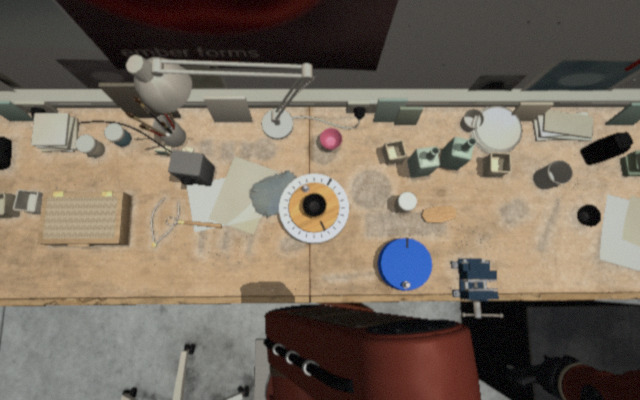

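The top view shows the wooden wheel with the black bowl at about (314,206). The blue look-alike wheel is at (405,263), a pink bowl at (330,139) and another black thing at (588,215). I'll check the chosen wheel in a close crop.

Run:
```python
import cv2,numpy as np
a=cv2.imread("pics/top0.png")[163:251,268:360];b=cv2.imread("pics/scene0.png")[175:250,270:370]
cv2.imwrite("pics/c1.png",cv2.resize(a,None,fx=6.5,fy=6.5,interpolation=cv2.INTER_CUBIC))
cv2.imwrite("pics/c2.png",cv2.resize(b,None,fx=7,fy=7,interpolation=cv2.INTER_CUBIC))
```

```text
(no output)
```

View pics/c1.png

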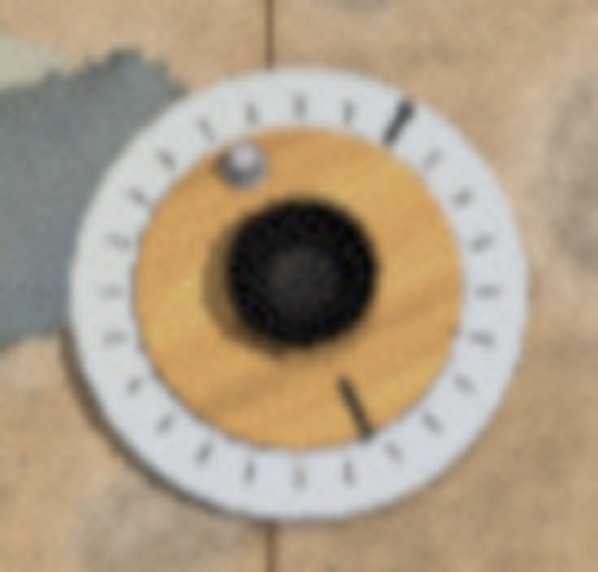

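View pics/c2.png

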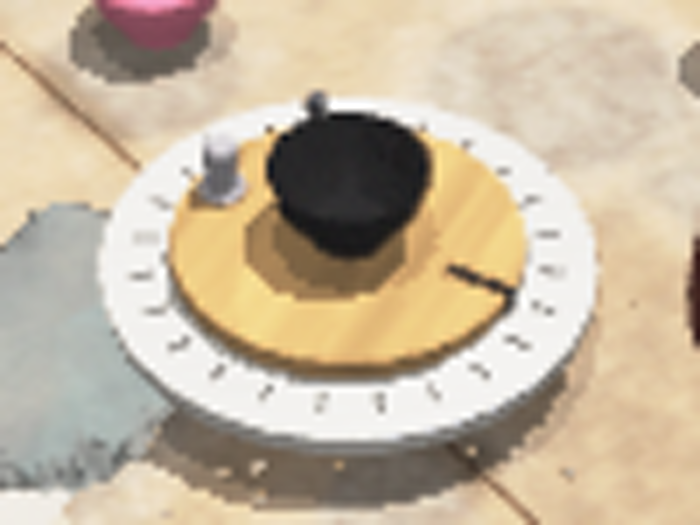

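```bash
cat > h.py <<'E'
import cv2,numpy as np
from bench import bot,eyes,job
def ray(n,uv,z):
    p=eyes.camera_params(n);R=np.array(p["R"]);t=np.array(p["t"])
    c=-R.T@t;uv=np.atleast_2d(uv).astype(float)
    d=np.c_[(uv[:,0]-p["cx"])/p["fx"],(uv[:,1]-p["cy"])/p["fy"],np.ones(len(uv))]@R
    return (c+d*((z-c[2])/d[:,2])[:,None])[:,:2]
def rect(img,n,c,z,half=115,s=2.4):
    # planar rectification: image up=+x,left=+y
    p=eyes.camera_params(n);R=np.array(p["R"]);t=np.array(p["t"])
    N=int(2*half*s);j,i=np.meshgrid(np.arange(N),np.arange(N))
    X=np.stack([c[0]+half-i/s,c[1]+half-j/s,np.full(i.shape,z)],-1)@R.T+t
    return cv2.remap(img,(p["fx"]*X[...,0]/X[...,2]+p["cx"]).astype(np.float32),(p["fy"]*X[...,1]/X[...,2]+p["cy"]).astype(np.float32),cv2.INTER_CUBIC)
def big(m):
    cs=cv2.findContours(m.astype(np.uint8),cv2.RETR_EXTERNAL,cv2.CHAIN_APPROX_NONE)[0]
    return max(cs,key=cv2.contourArea)[:,0]
def circ(P):
    A=np.c_[2*P,np.ones(len(P))];x=np.linalg.lstsq(A,(P**2).sum(1),rcond=None)[0]
    return x[:2],np.sqrt(x[2]+x[:2]@x[:2])
E
python3 - <<'E'
from h import *
im=cv2.imread("pics/top0.png");hsv=cv2.cvtColor(im,cv2.COLOR_BGR2HSV)
roi=np.zeros(im.shape[:2],bool);roi[170:246,276:352]=1
wh=roi&(hsv[...,1]<45)&(hsv[...,2]>130)
wood=roi&(hsv[...,1]>110)&(hsv[...,2]>90)
yy,xx=np.mgrid[:400,:640]
r=np.hypot(xx-314,yy-208)
c=big(wh&(r<38));print("collar",circ(ray("top",c,36)),len(c))
c=big(wood&(r<29)) ;hull=cv2.convexHull(c)[:,0];print("wood",circ(ray("top",hull,48)))
c0=circ(ray("top",c,48))[0];print(c0)
dark=roi&(hsv[...,2]<95)
n,l,s,ce=cv2.connectedComponentsWithStats(dark.astype(np.uint8))
for k in range(1,n):
    if s[k,4]>4: print(s[k],ce[k],ray("top",ce[k],36),ray("top",ce[k],48))
E
```

```text
collar (array([527.99467924, -12.42888726]), np.float64(105.47981992338785)) 204
wood (array([526.88505647, -13.65602291]), np.float64(71.82142691986692))
[526.26090519 -13.7686554 ]
[302 194  24  23 438] [313.51141553 204.86757991] [[534.78455511 -13.9877355 ]] [[532.75614339 -14.02833628]]
```

```bash
cat >> h.py <<'E'
def proj(n,X):
    p=eyes.camera_params(n);Y=np.array(X)@np.array(p["R"]).T+p["t"]
    return np.stack([p["fx"]*Y[...,0]/Y[...,2]+p["cx"],p["fy"]*Y[...,1]/Y[...,2]+p["cy"]],-1)
def polar(img,n,c,z,r0,r1):
    a=np.radians(np.arange(-180,180,.5));r=np.arange(r0,r1,1.)
    A,Rr=np.meshgrid(a,r)
    q=proj(n,np.stack([c[0]+Rr*np.cos(A),c[1]+Rr*np.sin(A),np.full(A.shape,z)],-1)).astype(np.float32)
    g=cv2.cvtColor(img,cv2.COLOR_BGR2GRAY)
    return np.degrees(a),cv2.remap(g,q[...,0],q[...,1],cv2.INTER_LINEAR).mean(0)
def darkest(a,v,w=5):
    k=v.argmin();m=abs((a-a[k]+180)%360-180)<w
    d=(a[m]-a[k]+180)%360-180
    b=np.clip(np.percentile(v[m],85)-v[m],0,None);return a[k]+(d*b).sum()/b.sum(),v[k],np.median(v)
E
python3 - <<'E'
from h import *
for n in("top","scene"):
    im=cv2.imread(f"pics/{n}0.png")
    for c in((527.5,-12.9),(528,-12.4)):
        print(n,c,"zero",darkest(*polar(im,n,c,36,90,100)),"index",darkest(*polar(im,n,c,48,54,72)))
im=cv2.imread("pics/top0.png");o=rect(im,"top",(528,-12.4),48);cv2.imwrite("pics/r1.png",o)
im=cv2.imread("pics/scene0.png")
hsv=cv2.cvtColor(im,cv2.COLOR_BGR2HSV)
roi=np.zeros(im.shape[:2],bool);roi[185:242,282:358]=1
print("collar scene",circ(ray("scene",cv2.convexHull(big(roi&(hsv[...,1]<40)&(hsv[...,2]>170)))[:,0],36)))
cv2.imwrite("pics/r2.png",rect(im,"scene",(528,-12.4),36))
E
```

```text
top (527.5, -12.9) zero (np.float64(-31.198254139668826), np.float64(103.3), np.float64(208.6)) index (np.float64(-154.7660964827984), np.float64(88.55555555555556), np.float64(164.55555555555554))
top (528, -12.4) zero (np.float64(-31.61107600535854), np.float64(102.7), np.float64(208.2)) index (np.float64(-154.54445076835515), np.float64(87.94444444444444), np.float64(164.38888888888889))
scene (527.5, -12.9) zero (np.float64(-29.754356520497076), np.float64(54.9), np.float64(240.4)) index (np.float64(-50.64542611415168), np.float64(33.5), np.float64(204.02777777777777))
scene (528, -12.4) zero (np.float64(-30.09885931558935), np.float64(55.8), np.float64(240.4)) index (np.float64(-51.27115059221658), np.float64(33.5), np.float64(203.66666666666666))
collar scene (array([536.46990884, -22.78020372]), np.float64(121.0326302313403))
```

View pics/r1.png

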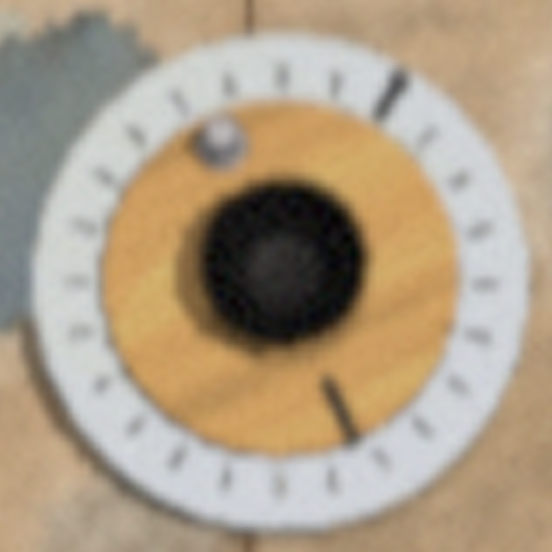

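View pics/r2.png

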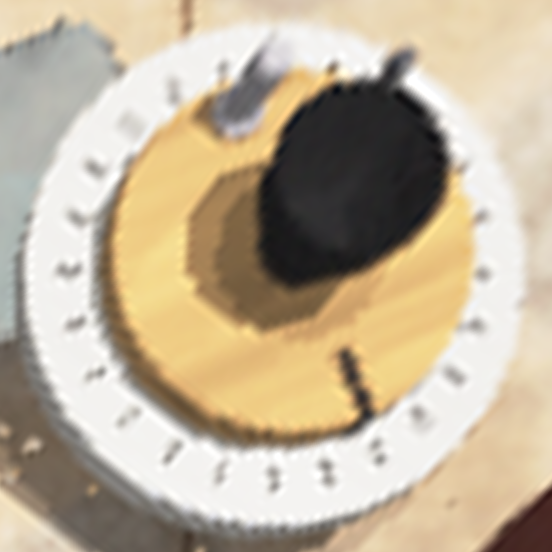

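```bash
cat >> h.py <<'E'
def tri(us,ut):
    A=[];b=[]
    for n,uv in(("scene",us),("top",ut)):
        p=eyes.camera_params(n);R=np.array(p["R"]);t=np.array(p["t"])
        for k,f,c in((0,"fx","cx"),(1,"fy","cy")):
            w=(uv[k]-p[c])/p[f];A.append(R[k]-w*R[2]);b.append(w*t[2]-t[k])
    x,res,_,_=np.linalg.lstsq(np.array(A),np.array(b),rcond=None);return x.round(),res
def comb(img,n,c):
    a,v=polar(img,n,c,36,88,96) if 0 else polar(img,n,c,36,84,94)
    v=v-np.median(v);return -np.degrees(np.angle((np.minimum(v,0)*np.exp(-1j*np.radians(24*a))).sum()*-1))/24
E
python3 - <<'E'
from h import *
print("elbow",tri((258,70),(308,72)),"head",tri((120,80),(135,63)),"base",ray("top",(278,122),10))
print("pink",ray("top",(330,139),30),"jar",ray("top",(405,202),68),"loop tip",ray("top",(221,226),10))
im=cv2.imread("pics/top0.png")
for c in((527.5,-12.9),(528,-12.4),(527.5,-11.9)):
    print(c,comb(im,"top",c))
# circle refine: edge of collar by radial gradient
hsv=cv2.cvtColor(im,cv2.COLOR_BGR2HSV)[...,1].astype(np.float32)
for z,c,R0 in((36,(528.,-12.4),105),(48,(528.,-12.4),75)):
  P=[]
  for a in np.radians(np.arange(0,360,2)):
    r=np.arange(R0-9,R0+9,.5);X=np.c_[c[0]+r*np.cos(a),c[1]+r*np.sin(a),np.full(len(r),z)]
    q=proj("top",X).astype(np.float32)
    v=cv2.remap(hsv,q[:,:1],q[:,1:],cv2.INTER_LINEAR)[:,0];g=abs(np.convolve(v,[1,1,1,0,-1,-1,-1],'valid'))
    k=g.argmax();P.append(X[k+3,:2])
  P=np.array(P)
  for _ in range(4):
    cc,R=circ(P);e=abs(np.hypot(*(P-cc).T)-R);P=P[e<max(1.5,2*np.median(e))]
  print(z,cc,R,len(P))
E
```

```text
elbow (array([783.,  -3., 381.]), array([8.64591795])) head (array([761., 347., 455.]), array([32.95429046])) base [[803.96386603  96.1506304 ]]
pink [[740.98741859 -65.84537381]] jar [[ 536.09769047 -280.53725734]] loop tip [[476.75271293 263.70911516]]
(527.5, -12.9) -0.5915824850477486
(528, -12.4) -0.6661569144886604
(527.5, -11.9) -0.6965469071727335
36 [527.10934971 -13.5046829 ] 105.6706002785325 158
48 [527.26690883 -14.1332693 ] 74.08722124158967 178
```

Things that could be mistaken for the target:
- Wooden wheel with black bowl, top (314,206): this is the one, with the index line at about (323,226), the zero line at about (330,182) and the peg at about (305,188).
- Blue wheel at (405,263): not it.
- Pink bowl at (330,139): not it.
- Round black object at (588,215): off the wheel, so not it.

Measured, with the collar and wheel radii checking out at 105.7 and 74.1 mm:

| Quantity | Value |
|---|---|
| Axis | about (527.2, -13.5) |
| Zero line | about -30.6° |
| Index line | about -155° |
| Peg | about +25° |

So I push the peg about 124° anticlockwise.

>>> apply_moves:
  targets:
    - [[29,30,0],[0,0,8],0]
    - [[58,60,0],[0,0,16],0]
    - [[88,90,0],[0,0,24],0]
    - [[117,121,0],[0,0,32],0]
    - [[146,151,0],[0,0,40],0]
    - [[176,181,0],[0,0,48],0]
    - [[205,211,0],[0,0,56],0]
    - [[235,242,0],[0,0,64],0]

```text
time_s: 0.9
tcp_pos: [356.9, -267.4, 231.2]
tool_rot: [-2.447, -1.97, 0.0]
contact_force: [0.5, -0.2, 0.6]
gripper_width: 0.2
```

>>> apply_moves:
  targets:
    - [[29,30,0],[0,0,8],0]
    - [[58,60,0],[0,0,16],0]
    - [[88,90,0],[0,0,24],0]
    - [[117,121,0],[0,0,32],0]
    - [[146,151,0],[0,0,40],0]
    - [[176,181,0],[0,0,48],0]
    - [[205,211,0],[0,0,56],0]
    - [[234,242,-20],[0,0,64],0]

```text
time_s: 1.7
tcp_pos: [592.5, -25.6, 212.9]
tool_rot: [1.03, 2.964, 0.001]
contact_force: [1.4, -0.6, -0.0]
gripper_width: -0.0
```

>>> apply_moves:
  targets:
    - [[0,0,-20],[0,0,8],0]
    - [[0,0,-40],[0,0,16],0]
    - [[0,0,-60],[0,0,24],0]
    - [[0,0,-80],[0,0,26.7],0]
    - [[0,0,-91],[0,0,26.7],0]
    - [[0,0,-91],[0,0,26.7],0]

```text
time_s: 2.3
tcp_pos: [588.9, -26.6, 118.7]
tool_rot: [-0.33, -3.121, -0.0]
contact_force: [-0.4, -0.6, 0.1]
gripper_width: -0.0
```

Run:
```python
from h import *
s=bot.get_state();print(s)
for n in("top","scene"):
    im=eyes.camera(n)[:,:,::-1];cv2.imwrite(f"pics/{n}1.png",im)
    a=im[140:250,268:400] if n=="top" else im[120:250,250:400]
    cv2.imwrite(f"pics/{n}1c.png",cv2.resize(a,None,fx=4.5,fy=4.5,interpolation=cv2.INTER_CUBIC))
```

```text
{'time_s': 2.3, 'joint_positions': array([-1.69190612e-01,  4.95708083e-01, -1.50096878e-01,  9.28166117e-01,
       -1.20762574e-05,  4.13057772e-02]), 'qd': array([-0.00177267, -0.0272351 ,  0.03878724,  0.02835672,  0.00021849,
        0.00075696]), 'tau': array([ 1.74174376e-02, -6.37621093e+01,  3.00112009e+01, -6.77893627e-01,
        2.02788186e-03, -1.18398448e-01]), 'tcp_pos': array([588.89924493, -26.64592762, 118.70591906]), 'tool_rot': array([-3.29703902e-01, -3.12105720e+00, -2.99423666e-04]), 'contact_force': array([-0.37233667, -0.58108404,  0.07921929]), 'ft_torque': array([ 0.03374673, -0.01822117,  0.01430888]), 'gripper_width': -0.005643908263913833}
```

View pics/top1c.png

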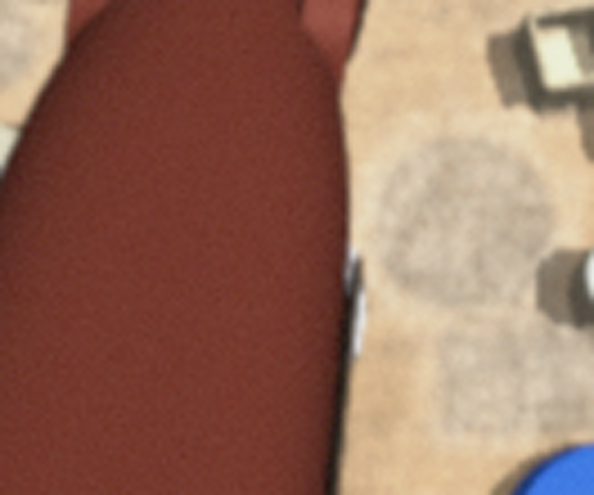

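View pics/scene1c.png

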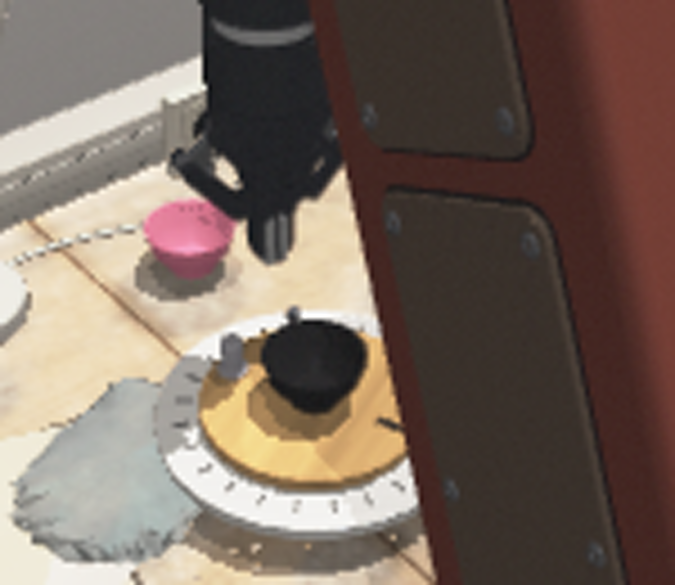

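The fingertip is shut and right over the start spot on the far side, clear of the peg at scene crop (232,355) and the bowl at (315,360). Next I descend to about z=58.

>>> apply_moves:
  targets:
    - [[0,0,-15],[0,0,0],0]
    - [[0,0,-30],[0,0,0],0]
    - [[0,0,-45],[0,0,0],0]
    - [[0,0,-55],[0,0,0],0]
    - [[0,0,-62],[0,0,0],0]
    - [[0,0,-62],[0,0,0],0]

```text
time_s: 3.0
tcp_pos: [590.0, -26.8, 58.1]
tool_rot: [-0.328, -3.124, -0.0]
contact_force: [-0.6, 0.3, -0.0]
gripper_width: 0.3
```

Run:
```python
from h import *
s=bot.get_state();print(s["tcp_pos"],s["contact_force"])
im=eyes.camera("scene")[:,:,::-1]
a=im[150:250,260:380]
cv2.imwrite(f"pics/s2c.png",cv2.resize(a,None,fx=5,fy=5,interpolation=cv2.INTER_CUBIC))
# commanded waypoints: dphi from start -12, r=64
c=np.array([527.2,-13.5]);p0=c+64*np.array([np.cos(np.radians(-12)),np.sin(np.radians(-12))]);print(p0)
for d in range(0,141,4):
    a=np.radians(-12+d);print(d,(c+64*np.array([np.cos(a),np.sin(a)])).round(1))
```

```text
[589.95123177 -26.84941304  58.05142759] [-0.57729678  0.26338334 -0.02910448]
[589.80144645 -26.80634821]
0 [589.8 -26.8]
4 [590.6 -22.4]
8 [591. -18.]
12 [591.2 -13.5]
16 [591.  -9.]
20 [590.6  -4.6]
24 [ 5.898e+02 -2.000e-01]
28 [588.7   4.1]
32 [587.3   8.4]
36 [585.7  12.5]
40 [583.7  16.5]
44 [581.5  20.4]
48 [579.   24.1]
52 [576.2  27.6]
56 [573.2  31. ]
60 [570.   34.1]
64 [566.6  36.9]
68 [563.   39.6]
72 [559.2  41.9]
76 [555.3  44. ]
80 [551.2  45.8]
84 [547.   47.4]
88 [542.7  48.6]
92 [538.3  49.5]
96 [533.9  50.1]
100 [529.4  50.5]
104 [525.   50.5]
108 [520.5  50.1]
112 [516.1  49.5]
116 [511.7  48.6]
120 [507.4  47.4]
124 [503.2  45.8]
128 [499.1  44. ]
132 [495.2  41.9]
136 [491.4  39.6]
140 [487.8  36.9]
```

View pics/s2c.png

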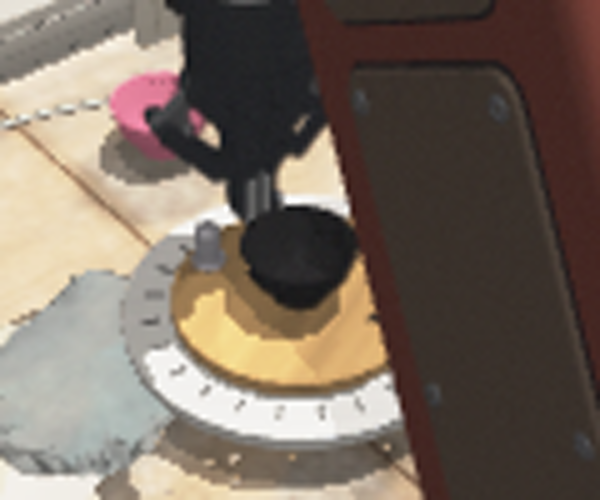

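The fingertip is beside the peg (peg at crop (207,245)) with a gap and no contact. I'll push slowly along the arc.

>>> apply_moves:
  targets:
    - [[0.4,2.2,0],[0,0,2],0]
    - [[0.8,4.4,0],[0,0,4],0]
    - [[1.0,6.6,0],[0,0,6],0]
    - [[1.2,8.8,0],[0,0,8],0]
    - [[1.3,11.0,0],[0,0,10],0]
    - [[1.4,13.3,0],[0,0,12],0]
    - [[1.3,15.5,0],[0,0,14],0]
    - [[1.2,17.8,0],[0,0,16],0]

```text
time_s: 3.85
tcp_pos: [592.1, -9.2, 59.3]
tool_rot: [-0.113, 3.138, -0.001]
contact_force: [1.2, -2.1, -0.7]
gripper_width: 0.2
```

>>> apply_moves:
  targets:
    - [[-0.2,2.2,0],[0,0,2],0]
    - [[-0.4,4.4,0],[0,0,4],0]
    - [[-0.8,6.6,0],[0,0,6],0]
    - [[-1.2,8.8,0],[0,0,8],0]
    - [[-1.7,11.0,0],[0,0,10],0]
    - [[-2.3,13.1,0],[0,0,12],0]
    - [[-3.0,15.3,0],[0,0,14],0]
    - [[-3.7,17.4,0],[0,0,16],0]

```text
time_s: 4.65
tcp_pos: [588.6, 7.9, 59.3]
tool_rot: [-0.548, 3.092, -0.002]
contact_force: [-0.1, -2.2, -0.2]
gripper_width: -0.0
```

Run:
```python
from h import *
s=bot.get_state();print(s["tcp_pos"],s["contact_force"])
im=eyes.camera("scene")[:,:,::-1]
cv2.imwrite("pics/s3.png",im)
a=im[150:250,260:380]
cv2.imwrite(f"pics/s3c.png",cv2.resize(a,None,fx=5,fy=5,interpolation=cv2.INTER_CUBIC))
```

```text
[588.57842043   7.88415327  59.33944398] [-0.11132209 -2.16541473 -0.20393192]
```

View pics/s3c.png

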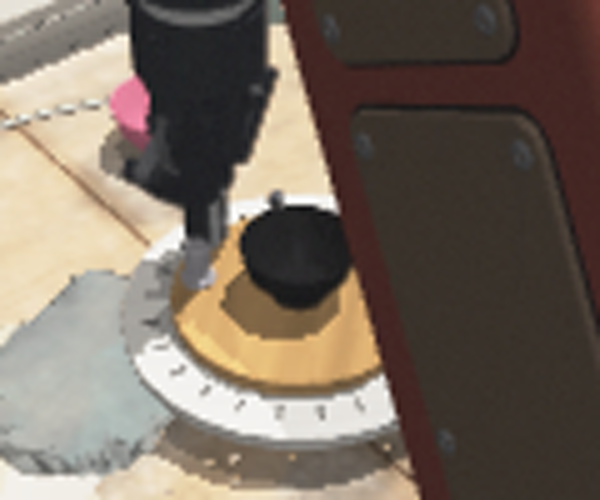

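The finger is on the peg with about 2 N and the wheel is turning. I'll work out the rest of the arc.

Run:
```python
import numpy as np
c=np.array([527.2,-13.5]);f=lambda d:64*np.array([np.cos(np.radians(d-12)),np.sin(np.radians(d-12))])
for d0 in(32,56,80,104):
    print(d0,[list((f(d0+k)-f(d0)).round(1)) for k in range(3,25,3)])
```

```text
32 [[np.float64(-1.2), np.float64(3.1)], [np.float64(-2.6), np.float64(6.2)], [np.float64(-4.2), np.float64(9.1)], [np.float64(-5.9), np.float64(12.0)], [np.float64(-7.7), np.float64(14.8)], [np.float64(-9.7), np.float64(17.5)], [np.float64(-11.8), np.float64(20.1)], [np.float64(-14.1), np.float64(22.6)]]
56 [[np.float64(-2.4), np.float64(2.3)], [np.float64(-4.9), np.float64(4.6)], [np.float64(-7.5), np.float64(6.7)], [np.float64(-10.2), np.float64(8.6)], [np.float64(-13.1), np.float64(10.4)], [np.float64(-16.0), np.float64(12.1)], [np.float64(-19.0), np.float64(13.5)], [np.float64(-22.1), np.float64(14.9)]]
80 [[np.float64(-3.1), np.float64(1.2)], [np.float64(-6.3), np.float64(2.2)], [np.float64(-9.6), np.float64(3.0)], [np.float64(-12.9), np.float64(3.7)], [np.float64(-16.2), np.float64(4.2)], [np.float64(-19.5), np.float64(4.5)], [np.float64(-22.9), np.float64(4.7)], [np.float64(-26.2), np.float64(4.6)]]
104 [[np.float64(-3.3), np.float64(-0.2)], [np.float64(-6.7), np.float64(-0.6)], [np.float64(-10.0), np.float64(-1.1)], [np.float64(-13.2), np.float64(-1.9)], [np.float64(-16.5), np.float64(-2.8)], [np.float64(-19.7), np.float64(-3.8)], [np.float64(-22.8), np.float64(-5.0)], [np.float64(-25.8), np.float64(-6.4)]]
```

>>> apply_moves:
  targets:
    - [[-1.2,3.1,0],[0,0,3],0]
    - [[-2.6,6.2,0],[0,0,6],0]
    - [[-4.2,9.1,0],[0,0,9],0]
    - [[-5.9,12.0,0],[0,0,12],0]
    - [[-7.7,14.8,0],[0,0,15],0]
    - [[-9.7,17.5,0],[0,0,18],0]
    - [[-11.8,20.1,0],[0,0,21],0]
    - [[-14.1,22.6,0],[0,0,24],0]

```text
time_s: 5.5
tcp_pos: [574.6, 30.6, 59.3]
tool_rot: [-1.179, 2.91, -0.003]
contact_force: [1.3, -3.8, 0.7]
gripper_width: -0.0
```

>>> apply_moves:
  targets:
    - [[-2.4,2.3,0],[0,0,3],0]
    - [[-4.9,4.6,0],[0,0,6],0]
    - [[-7.5,6.7,0],[0,0,9],0]
    - [[-10.2,8.6,0],[0,0,12],0]
    - [[-13.1,10.4,0],[0,0,15],0]
    - [[-16.0,12.1,0],[0,0,18],0]
    - [[-19.0,13.5,0],[0,0,21],0]
    - [[-22.1,14.9,0],[0,0,24],0]

```text
time_s: 6.3
tcp_pos: [552.7, 45.5, 59.3]
tool_rot: [-1.758, 2.601, -0.003]
contact_force: [1.0, -2.1, -0.8]
gripper_width: 0.1
```

Run:
```python
from h import *
s=bot.get_state();print(s["tcp_pos"],s["contact_force"],s["joint_positions"])
im=eyes.camera("scene")[:,:,::-1]
cv2.imwrite("pics/s4.png",im)
a=im[150:250,260:380]
cv2.imwrite(f"pics/s4c.png",cv2.resize(a,None,fx=5,fy=5,interpolation=cv2.INTER_CUBIC))
```

```text
[552.74373962  45.47872424  59.33509867] [ 1.00592268 -2.13359719 -0.76367371] [-4.93577716e-02  4.97788069e-01 -3.28903190e-01  7.41338006e-01
 -6.34378871e-04 -1.23791033e+00]
```

View pics/s4c.png

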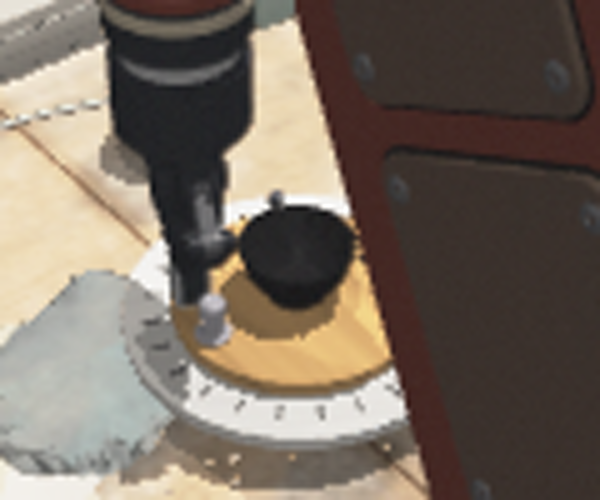

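The peg, at crop (212,320), leads the finger as planned and the bowl is untouched. I'll carry on, then slow down short of the goal.

>>> apply_moves:
  targets:
    - [[-3.1,1.2,0],[0,0,3],0]
    - [[-6.3,2.2,0],[0,0,6],0]
    - [[-9.6,3.0,0],[0,0,9],0]
    - [[-12.9,3.7,0],[0,0,12],0]
    - [[-16.2,4.2,0],[0,0,15],0]
    - [[-19.5,4.5,0],[0,0,18],0]
    - [[-22.9,4.7,0],[0,0,21],0]
    - [[-26.2,4.6,0],[0,0,24],0]

```text
time_s: 7.15
tcp_pos: [526.7, 50.2, 59.3]
tool_rot: [-2.26, 2.18, -0.004]
contact_force: [3.1, -1.0, -0.3]
gripper_width: 0.3
```

>>> apply_moves:
  targets:
    - [[-3.3,-0.2,0],[0,0,3],0]
    - [[-6.7,-0.6,0],[0,0,6],0]
    - [[-10.0,-1.1,0],[0,0,9],0]
    - [[-13.2,-1.9,0],[0,0,12],0]
    - [[-16.5,-2.8,0],[0,0,15],0]
    - [[-19.7,-3.8,0],[0,0,18],0]
    - [[-22.8,-5.0,0],[0,0,21],0]
    - [[-22.8,-5.0,0],[0,0,21],0]

```text
time_s: 7.95
tcp_pos: [503.4, 45.3, 59.1]
tool_rot: [-2.619, 1.734, -0.003]
contact_force: [1.1, 0.5, 0.6]
gripper_width: 0.1
```

Run:
```python
from h import *
s=bot.get_state();print(s["tcp_pos"],s["contact_force"],s["joint_positions"])
for n in("scene","top"):
    im=eyes.camera(n)[:,:,::-1]
    cv2.imwrite(f"pics/{n}5.png",im)
    a=im[150:250,260:380] if n=="scene" else im[150:260,260:380]
    cv2.imwrite(f"pics/{n}5c.png",cv2.resize(a,None,fx=5,fy=5,interpolation=cv2.INTER_CUBIC))
```

```text
[503.38649633  45.32521067  59.11574699] [1.10244796 0.53633988 0.63684131] [-5.50083437e-02  4.21841914e-01 -4.63243455e-01  6.83643099e-01
  1.02306938e-04 -2.02708398e+00]
```

View pics/scene5c.png

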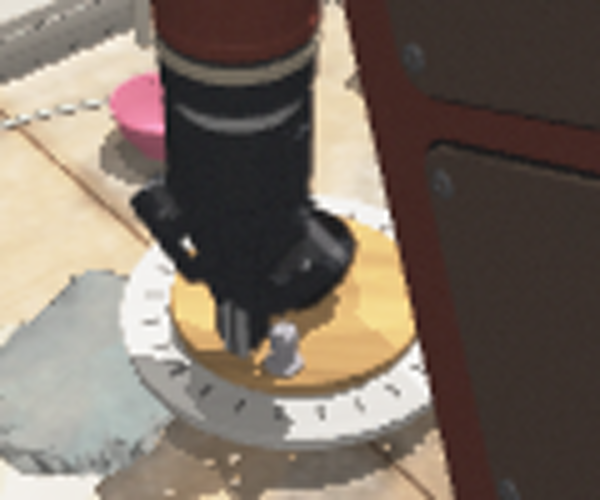

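View pics/top5c.png

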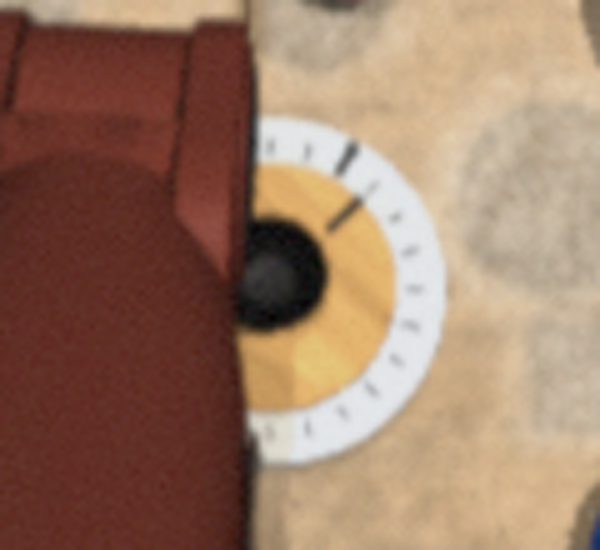

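The top view now shows both lines: the zero line at crop (346,157) and the index line at (345,213), with about 15° to go. Measuring that.

```bash
cat >> h.py <<'E'
def meas(im,c=(527.2,-13.7),lo=-90,hi=0):
    out=[]
    for z,r0,r1 in((36,84,100),(48,52,72)):
        a,v=polar(im,"top",c,z,r0,r1);m=(a>lo)&(a<hi);out.append(darkest(a[m],v[m])[0])
    return np.round(out,2),round(out[0]-out[1],2)
E
python3 - <<'E'
from h import *
im=cv2.imread("pics/top5.png")
for c in((527.2,-13.7),(527.7,-12.9),(526.7,-14.2)):print(meas(im,c),comb(cv2.imread("pics/top0.png"),"top",c))
E
```

```text
(array([-30.67, -46.41]), np.float64(15.74)) -0.49889812202887135
(array([-31.26, -47.25]), np.float64(15.99)) -0.5999918054119224
(array([-30.25, -45.74]), np.float64(15.49)) -0.4270816076671983
```

>>> apply_moves:
  targets:
    - [[-2.0,-0.8,0],[0,0,2],0]
    - [[-4.0,-1.7,0],[0,0,4],0]
    - [[-6.0,-2.7,0],[0,0,6],0]
    - [[-7.9,-3.8,0],[0,0,8],0]
    - [[-9.8,-5.0,0],[0,0,10],0]
    - [[-11.2,-5.9,0],[0,0,11.5],0]
    - [[-12.2,-6.6,0],[0,0,12.5],0]
    - [[-12.2,-6.6,0],[0,0,12.5],0]

```text
time_s: 8.85
tcp_pos: [490.3, 38.9, 58.4]
tool_rot: [-2.793, 1.438, -0.0]
contact_force: [2.8, 0.1, 2.0]
gripper_width: -0.0
```

Run:
```python
from h import *
s=bot.get_state();print(s["tcp_pos"],s["contact_force"])
im=eyes.camera("top")[:,:,::-1].copy();cv2.imwrite("pics/top6.png",im)
for c in((527.2,-13.7),(527.7,-12.9),(526.7,-14.2)):print(meas(im,c))
cv2.imwrite("pics/top6c.png",cv2.resize(im[160:230,280:370],None,fx=6,fy=6,interpolation=cv2.INTER_CUBIC))
```

```text
[490.29637962  38.88009307  58.39191027] [2.76998919 0.13541286 1.98835896]
(array([-1.65, -1.68]), np.float64(0.02))
(array([-1.71, -1.72]), np.float64(0.01))
(array([-1.62, -1.63]), np.float64(0.0))
```

View pics/top6c.png

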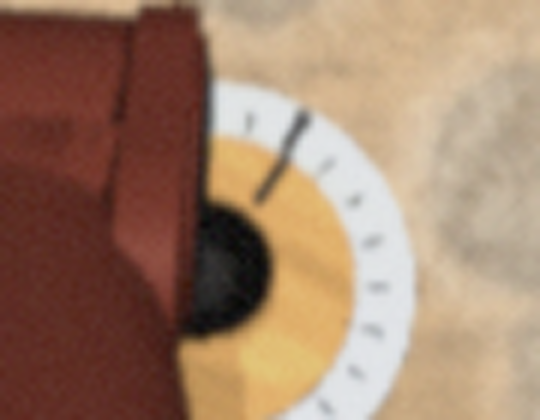

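The lines look nearly aligned. The arm at the edge of view spoiled that reading, so I'll restrict the angle window.

Run:
```python
from h import *
im=cv2.imread("pics/top6.png")
for c in((527.2,-13.7),(527.7,-12.9),(526.7,-14.2)):print(meas(im,c,-55,-15))
```

```text
(array([-30.69, -33.41]), np.float64(2.72))
(array([-31.28, -34.29]), np.float64(3.01))
(array([-30.27, -32.77]), np.float64(2.5))
```

>>> apply_moves:
  targets:
    - [[-0.7,-0.5,0],[0,0,0.7],0]
    - [[-1.3,-0.9,0],[0,0,1.3],0]
    - [[-1.8,-1.3,0],[0,0,2.0],0]
    - [[-1.8,-1.3,0],[0,0,2.0],0]

```text
time_s: 9.3
tcp_pos: [488.3, 37.5, 58.3]
tool_rot: [2.818, -1.388, -0.0]
contact_force: [1.8, -0.4, 0.9]
gripper_width: -0.1
```

Run:
```python
from h import *
s=bot.get_state();print(s["tcp_pos"],s["contact_force"])
im=eyes.camera("top")[:,:,::-1].copy();cv2.imwrite("pics/top7.png",im)
for c in((527.2,-13.7),(527.7,-12.9),(526.7,-14.2)):print(meas(im,c,-50,-15))
```

```text
[488.28265741  37.51198229  58.27187341] [ 1.8487497  -0.37695398  0.89212241]
(array([-30.68, -31.51]), np.float64(0.83))
(array([-31.27, -32.4 ]), np.float64(1.13))
(array([-30.26, -30.88]), np.float64(0.62))
```

>>> apply_moves:
  targets:
    - [[-0.4,-0.2,0],[0,0,0.4],0]
    - [[-0.7,-0.4,0],[0,0,0.7],0]
    - [[-0.7,-0.4,0],[0,0,0.7],0]
    - [[-0.7,-0.4,0],[0,0,0.7],0]

```text
time_s: 9.75
tcp_pos: [487.7, 37.1, 58.3]
tool_rot: [2.826, -1.371, -0.0]
contact_force: [2.7, 0.4, 0.8]
gripper_width: -0.2
```

Run:
```python
from h import *
s=bot.get_state();print(s["tcp_pos"],s["contact_force"])
im=eyes.camera("top")[:,:,::-1].copy();cv2.imwrite("pics/top8.png",im)
for c in((527.2,-13.7),(527.7,-12.9),(526.7,-14.2)):print(meas(im,c,-50,-15))
cv2.imwrite("pics/top8c.png",cv2.resize(im[170:205,305:350],None,fx=14,fy=14,interpolation=cv2.INTER_CUBIC))
```

```text
[487.67794192  37.14274277  58.29643301] [2.71678474 0.424593   0.83714087]
(array([-30.68, -30.94]), np.float64(0.26))
(array([-31.27, -31.82]), np.float64(0.55))
(array([-30.25, -30.3 ]), np.float64(0.04))
```

View pics/top8c.png

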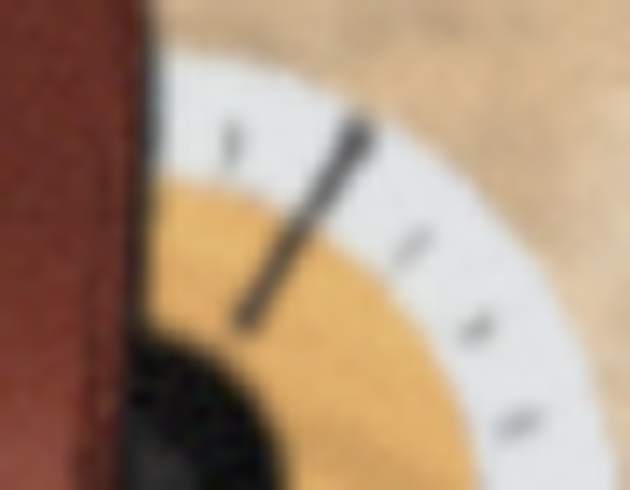

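Only about 0.3° is left by measurement. I'll draw back off the peg, lift, and move the arm out of the view for a clean check.

>>> apply_moves:
  targets:
    - [[1.2,1.0,0],[0,0,0],0]
    - [[4.0,3.6,0],[0,0,0],0]
    - [[8.0,8.0,0],[0,0,0],0]
    - [[12.0,13.0,0],[0,0,0],0]
    - [[12.0,13.0,15],[0,0,0],0]
    - [[12.0,13.0,40],[0,0,0],0]
    - [[12.0,13.0,80],[0,0,0],0]
    - [[12.0,13.0,120],[0,0,0],0]

```text
time_s: 10.6
tcp_pos: [499.2, 50.6, 179.3]
tool_rot: [2.826, -1.371, -0.002]
contact_force: [0.6, 0.1, 0.0]
gripper_width: -0.1
```

>>> apply_moves:
  targets:
    - [[0,30,20],[0,0,0],0]
    - [[0,65,40],[0,0,0],0]
    - [[-10,100,50],[0,0,0],0]
    - [[-20,135,50],[0,0,0],0]
    - [[-30,170,50],[0,0,0],0]
    - [[-40,200,50],[0,0,0],0]
    - [[-50,230,50],[0,0,0],0]
    - [[-50,230,50],[0,0,0],0]

```text
time_s: 11.4
tcp_pos: [448.3, 283.5, 228.2]
tool_rot: [-2.829, 1.366, 0.001]
contact_force: [-0.5, -0.4, -0.6]
gripper_width: -0.2
```

Run:
```python
from h import *
s=bot.get_state();print(s["time_s"],s["tcp_pos"],s["contact_force"])
im=eyes.camera("top")[:,:,::-1].copy();cv2.imwrite("pics/top9.png",im)
for c in((527.2,-13.7),(527.7,-12.9),(526.7,-14.2)):print(meas(im,c,-50,-15))
```

```text
11.4 [448.34128369 283.49091703 228.18130734] [-0.54745371 -0.39807682 -0.64383732]
(array([-30.66, -30.95]), np.float64(0.29))
(array([-31.25, -31.83]), np.float64(0.58))
(array([-30.24, -30.31]), np.float64(0.08))
```

View pics/top9.png

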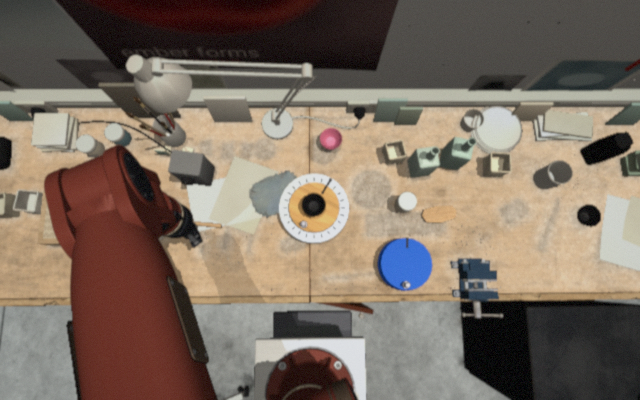

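The arm is clear with no contact. Index and zero form one continuous line at (327,186), the peg is opposite at (304,225), and the bowl and bystanders are in place. Handing in.

```bash
python3 -c "
from bench import job
print(job.hand_in())"
```

```text
the job is handed in; nothing more can be done
None
```

I pushed the peg with the shut fingertips about 124° anticlockwise along its arc, until the index line met the zero line. I then backed the finger off, lifted it clear and handed the job in at about 11.5 s.

- **Alignment:** the last clear top view put the zero line at -30.7° and the index line at -30.9°, so about 0.3° short, or 0.4 mm at the rim. Shifting the assumed axis by 0.7 to 0.9 mm changed that figure to between 0.1° and 0.6°, so the remaining error is within my measuring accuracy. The lines read the same before and after I drew back.
- **Contact:** the forces read after each move stayed around 2–4 N. The bowl stayed in the middle of the wheel, the things round the wheel looked unmoved, and the arm ended touching nothing.
- **Bad reading:** one alignment reading during the push was spoiled by the arm covering part of the view. I took it again over a narrower range of angles.

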